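# Test and re-arm the drill press stop

## Task

Test the drill press's emergency stop: press the red mushroom button down until it latches, and take your hand off so that it is seen to stay in by itself. Then push one of its ears round clockwise, seen from above, until the latch lets go and the button pops back up, and after that press the green reset button fully in and let it go. Leave everything else on the cart where it is.

Things in the scene. Friction and masses are not known exactly. Their poses are not given: they have to be found in the camera images.
- station: fixed grey stop station, a box 140 (x) x 250 (y) x 60 mm high bolted to the cart top. Origin: centre of its underside; x, y along its sides, z up. On its top face, at y = -50 mm, stands the red mushroom stop button on a yellow collar (76 mm across, 8 mm high, with a black 40 mm neck up to 22 mm above the top face); at y = +75 mm stands the green reset button.
- stop (a joint): how far the mushroom is pressed down, m: 0 up, 0.0095 fully down. A spring pushes up with about 5.5 N at 0 and 10 N fully down, plus a bump of about 1 N. The latch catches once it has been pressed 0.0065 or deeper without twist; on letting go it rises a little and stays at about 0.0047. It cannot be pulled up out of the latch.
- twist (a joint): how far the mushroom head is twisted clockwise seen from above, rad: 0 at rest, stop at 1.0. A weak spring (0.015 to 0.04 N m, so about 1 N at an ear) brings it back to 0. When latched, twisting past about 0.35 to 0.4 frees the latch and the head springs up by itself; 0.6 to 0.8 is a good twist.
- stop_top (a point): top of the red mushroom's dome, on its axis, 112 mm above the cart top when up; moves with the button. The head is 64 mm across and 24 mm high. Two opposite radial ears (red, white stripe on top) stick out of it along the station's -x and +x at zero twist: each 12 mm wide, reaching to 62 mm from the axis, upright sides from 30 to 48 mm above the station's top face when the button is up (all lower by the press).
- ear_near (a point): middle of the top face of the ear on the station's -x side (nearer the robot), 50 mm from the axis; moves with the head. Pushing it clockwise moves it at first towards the station's +y.
- ear_far (a point): the same on the +x ear; clockwise moves it at first towards the station's -y.
- reset (a joint): how far the green reset button is pressed, m: 0 up, 0.006 fully in; spring, about 5 N fully in, comes back by itself.
- reset_top (a point): centre of the top face of the green reset button, 30 mm across; it is pressed straight down.
- chuck_key: black steel T-handled chuck key lying flat, 95 x 70 mm, about 20 mm high. Origin: on its underside below the shank. A bystander.
- depth_block: yellow plastic depth-gauge block, 30 x 60 x 30 mm high. Origin: centre of its underside. A bystander.
- countersink_a: bronze countersink bit, 60 g, standing shank-down in a hole of a fixed black bit block (40 x 110 x 30 mm); cone head 23 mm across, 61 mm above the cart top at its highest. Origin: centre of the shank's end. A bystander.
- countersink_b: bronze countersink bit, 60 g, standing shank-down in a hole of a fixed black bit block (40 x 110 x 30 mm); cone head 23 mm across, 61 mm above the cart top at its highest. Origin: centre of the shank's end. A bystander.
- countersink_c: bronze countersink bit, 60 g, standing shank-down in a hole of a fixed black bit block (40 x 110 x 30 mm); cone head 23 mm across, 61 mm above the cart top at its highest. Origin: centre of the shank's end. A bystander.
- oil_can: dented brass oil can with a dark screw cap and thin spout, 72 mm across, 128 mm high. Origin: centre of its underside. A bystander.
- caddy_rim (a point): a point on the rim of the grey turntable tool caddy (210 mm across, rim 63 mm high, centre post to 105 mm), which turns freely on its bearing. A bystander: do not turn it.

How it is judged:
On the way, in this order (a step that is already met when the one before it is completed fails the run):
1. the mushroom is latched in (pressed 3.5 to 7 mm) with the robot off the station (value of joint stop between 0.0035 and 0.007 m and contact force between each of the arm, the fingers and station below 0.3 N), for 0.2 s.
2. twisted out of the latch, the mushroom has popped back up (value of joint stop below 0.0015 m).
3. the green reset button is pressed in (at least 4.5 of 6 mm) with the mushroom up (value of joint reset above 0.0045 m and value of joint stop below 0.0015 m).
At the end, for the whole second after the job is handed in: mushroom up (within 1.5 mm) and untwisted (within 0.12 rad), reset button up (within 1.5 mm), every bystander within 30 mm of where it started and the oil can upright (value of joint each of stop, reset below 0.0015 m and value of joint twist below 0.12 rad and distance of each of chuck_key, depth_block, countersink_a, countersink_b, countersink_c, oil_can, caddy_rim from where it was at the start of the episode below 0.03 m and angle between oil_can's own z axis and vertical below 0.5 rad); the robot touches nothing.
It fails at once if reset was pressed while the stop was still down (value of joint each of reset, stop above 0.003 m).
It fails at once if a bystander was lifted, carried, pushed more than 30 mm, or tipped (distance of any of chuck_key, depth_block, countersink_a, countersink_b, countersink_c, oil_can, caddy_rim from where it was at the start of the episode above 0.03 m or angle between oil_can's own z axis and vertical above 0.5 rad).
It also fails if it takes over 45 s, if anything falls off the work surface, if the arm or the gripper's body presses on something with over 40 N, if the wrist force passes 120 N, or if a joint passes its speed limit or range.

## Robot

A 6-joint arm with a two-finger parallel gripper is mounted at the origin on the work surface. World frame = base frame: x ahead of the robot, y to its left, z up, the work surface at z = 0. Lengths are in m, angles in rad, forces in N, time in s.
With the tool pointing down it reaches from about 0.25 to 0.775 m from the base axis. Payload 4 kg.
Tool frame: the origin (TCP) lies on the centre line of the jaws, within the pads' length; the fingertips stand 8 mm ahead of it and the grasp point (between the pads) lies 11 mm behind it; z points along the fingers, y is the direction in which the jaws open and shut (so a half turn about z gives the same grasp; the last joint's range is limited). The gripper opens to 94 mm and grips with 3 to 60 N. Pads are 16 mm wide; open, the fingers measure 119 mm over their backs; the gripper's body (75 mm by 177 mm) begins 78 mm behind the grasp point.
Start: joints at [-1.215, 0.087, 1.371, -0, 1.684, -0.103], TCP at [0.244, -0.493, 0.214] pointing down, gripper open.
Joint ranges: [-3.1, 3.1], [-0.76, 2.03], [0.27, 2.55], [-1.08, 4.22], [0.17, 2.65], [-2.57, 2.57]. Speed limits (rad/s): [2.79, 2.79, 3.14, 3.14, 3.14, 3.14].

## Interface

Orientations are given as [roll, pitch, yaw] about the fixed x, y, z axes, in that order (R = Rz(yaw) Ry(pitch) Rx(roll)).
In Python, from bench import robot, cams, close_job gives the robot as it stands.
- The arm moves only by the tool arm_command, never from a script. Its argument "plan" is one flat list of numbers, 7 for each row, row after row: the shift along the tool's x, y, z in cm, then the turn, a rotation vector about the tool's x, y, z in degrees, then the closure, from 0 (fully open) to 1 (shut). A call has 1 to 8 rows; each row shifts and turns the commanded pose from where the row before left it, along the tool's axes as they then stand; what a row does not reach is not made up. A row lasts 1/8 s, in which the tool goes at most 62.5 mm and 10.7 degrees, less where a joint would pass 70% of its speed; a pose out of reach is approached as far as the arm can. A call with a gripper value outside its range is refused whole. The fingers move at their own pace and stop on an object; the grip force is fixed at half the most. Time passes only in rows, so rows that do not move let the fingers close. It gives the time, the measured TCP pose, the force and the opening at its end, in the units of the state.
- robot.get_obs(): the state, without advancing time (a new reading comes with each control period).
- cams.snapshot(name): name is "side" or "top" or "wrist"; returns a dict with "pixels" (384x512x3 uint8, red, green, blue), "fov_y" (degrees; the focal length in pixels is half the picture's height over the tangent of half this angle, whatever the lens; pixels are square), "cx", "cy" (the principal point, pixels), "camera_from_world" (4x4, takes a point from world to camera coordinates); the wrist camera has in their place "tool_from_camera" (4x4, takes a point from camera to tool coordinates, whose origin is the TCP and whose axes are the flange's). Camera axes: x right, y up, looking along -z (the intrinsics and any distortion apply to the point x, -y, -z); pixel columns grow to the right and rows downward; lengths in m; the calibration is good to about 2 mm. A picture is of the moment at which its call begins: read the wrist's pose just before it. There is no depth.
- close_job(): hands the job in, once; it reports no verdict.
The state is a dict: "time": time; "joint_positions": joint angles; "qvel": joint speeds; "joint_torque": joint torques, N m; "tool_pos": TCP position; "ee_rot": TCP orientation; "wrist_force": force on the tool from outside, world axes, zero at the start; "wrist_torque": the same for the moment, N m; "width": finger opening in m.
Only numpy, scipy, OpenCV 4.12 (cv2) and the standard library are available. Lean on these libraries where they do the work, as an engineer would, in place of code of your own. Each camera call takes 0.05 s, during which the arm holds its last target.

## Working session

There is one attempt and no reset: what is moved stays moved. The work goes in short steps, Python scripts to look and compute and a tool call to move; the robot and the scene stay as the last step left them, time stands still between calls to the robot, and variables do not carry over. Pictures are saved under pics/ and viewed, and the job is handed in when it is done.

Besides the shell and the picture viewer there is one more tool, called after ">>>" as name(argument=value, ...) on one line, values as JSON. arm_command: Moves the arm, as the interface text tells. Its arguments: {"type":"object","properties":{"plan":{"type":"array","items":{"type":"number"}}},"required":["plan"]}

```bash
mkdir -p pics; ls
python3 - <<'E'
from bench import robot,cams
import cv2,numpy as np
print(robot.get_obs())
for n in ["side","top","wrist"]:
    s=cams.snapshot(n); cv2.imwrite(f"pics/{n}0.png",cv2.resize(s["pixels"][...,::-1],(800,600),interpolation=cv2.INTER_CUBIC))
    print(n,{k:v for k,v in s.items() if k!="pixels"})
E
```

```text
pics
{'time': 0.0, 'joint_positions': array([-1.21506597e+00,  8.79352072e-02,  1.37222202e+00, -1.24412333e-05,
        1.68362189e+00, -1.03075675e-01]), 'qvel': array([-2.57823876e-03, -1.27701626e-03,  8.76680904e-04,  5.04625079e-04,
        1.66161196e-05, -8.70267748e-04]), 'joint_torque': array([-1.63345503e-04, -3.40186858e+01, -3.02426291e+01,  7.17604277e-02,
        3.29782872e-02, -1.73851477e-04]), 'tool_pos': array([ 0.24340066, -0.4926168 ,  0.21233135]), 'ee_rot': array([-3.13941652e+00, -2.12672537e-04,  4.58804415e-01]), 'wrist_force': array([ 0.98494398, -0.16705543, -0.18638764]), 'wrist_torque': array([ 0.01355005, -0.01846942, -0.01508199]), 'width': 0.09422914268664899}
side {'fov_y': 48.02412558348911, 'cx': 252.57587065929184, 'cy': 186.36632401092314, 'camera_from_world': array([[ 0.96474727, -0.26312028,  0.00551568, -0.58359911],
       [ 0.1917642 ,  0.71716071,  0.67000523, -0.12779173],
       [-0.18024759, -0.64532801,  0.74233588, -1.06641831],
       [ 0.        ,  0.        ,  0.        ,  1.        ]])}
top {'fov_y': 50.78962817769665, 'cx': 248.9
[... 151 characters left out ...]
  [ 9.98525811e-01, -1.02025308e-03,  5.42693719e-02,
        -5.98124852e-01],
       [-5.42484116e-02,  1.47819751e-02,  9.98418050e-01,
        -1.03406675e+00],
       [ 0.00000000e+00,  0.00000000e+00,  0.00000000e+00,
         1.00000000e+00]])}
wrist {'fov_y': 69.58941512916753, 'cx': 253.90894909389766, 'cy': 191.43281467021725, 'tool_from_camera': array([[-3.59099896e-04,  9.72665305e-01,  2.32211275e-01,
         6.64508025e-02],
       [ 9.99999915e-01,  3.02031457e-04,  2.81314271e-04,
         2.11441406e-04],
       [ 2.03489521e-04,  2.32211356e-01, -9.72665330e-01,
        -1.70638330e-01],
       [ 0.00000000e+00,  0.00000000e+00,  0.00000000e+00,
         1.00000000e+00]])}
```

View pics/top0.png

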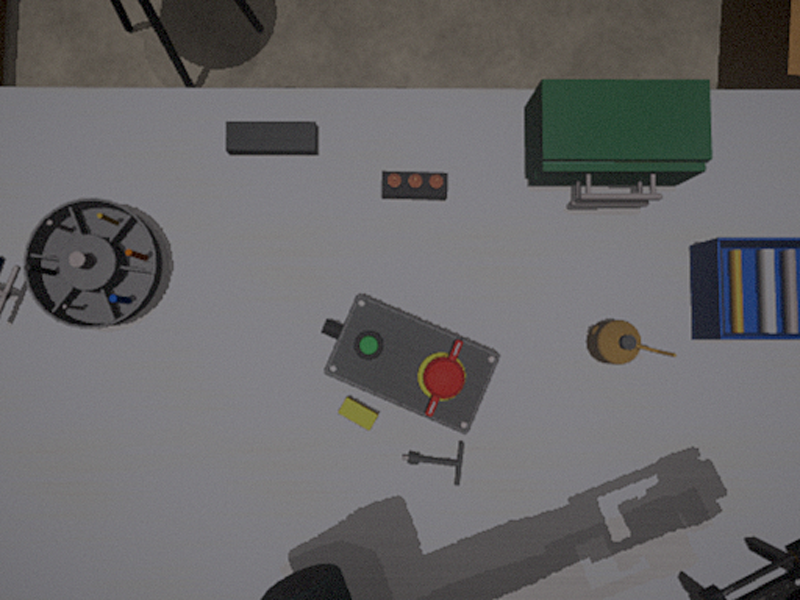

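View pics/side0.png

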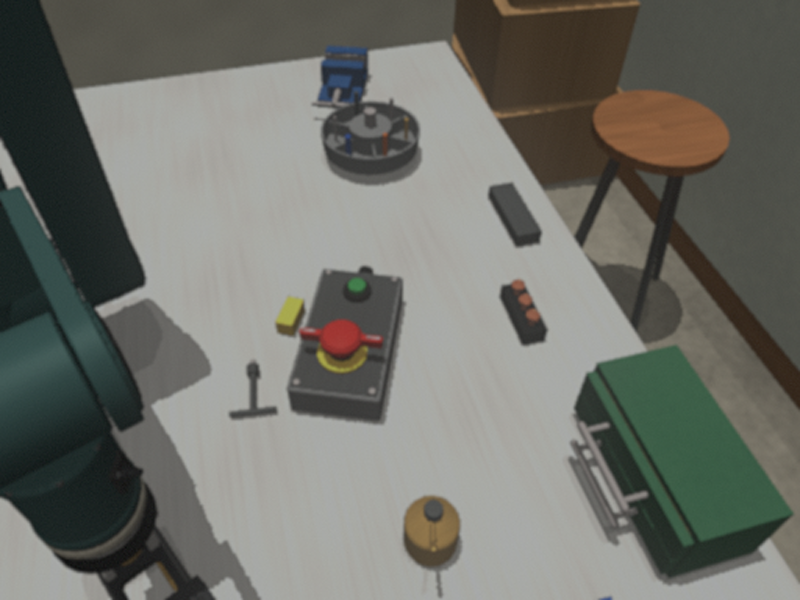

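The top view shows the mushroom at about (443,376), its ears at about (457,350) and (432,405), and the green button at (369,345), in 800x600 pixels. I'll crop in for finer readings.

```bash
cat > h.py <<'E'
import numpy as np,cv2
from bench import robot,cams
def ray(s,u,v):
    f=192/np.tan(np.radians(s["fov_y"])/2)
    return np.array([(u-s["cx"])/f,-(v-s["cy"])/f,-1.])
def ground(s,u,v,z):
    T=np.linalg.inv(s["camera_from_world"]); d=T[:3,:3]@ray(s,u,v); o=T[:3,3]
    return o+d*(z-o[2])/d[2]
def proj(s,p):
    f=192/np.tan(np.radians(s["fov_y"])/2)
    c=s["camera_from_world"]@np.r_[p,1]
    return s["cx"]+f*c[0]/-c[2], s["cy"]-f*c[1]/-c[2]
def crop(s,u0,v0,w,h,k,name):
    cv2.imwrite(f"pics/{name}.png",cv2.resize(s["pixels"][v0:v0+h,u0:u0+w,::-1],None,fx=k,fy=k,interpolation=cv2.INTER_CUBIC))
E
python3 - <<'E'
from h import *
crop(cams.snapshot("top"),200,180,130,100,6,"topc")
crop(cams.snapshot("side"),140,160,130,110,5,"sidec")
E
```

```text
(no output)
```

View pics/topc.png

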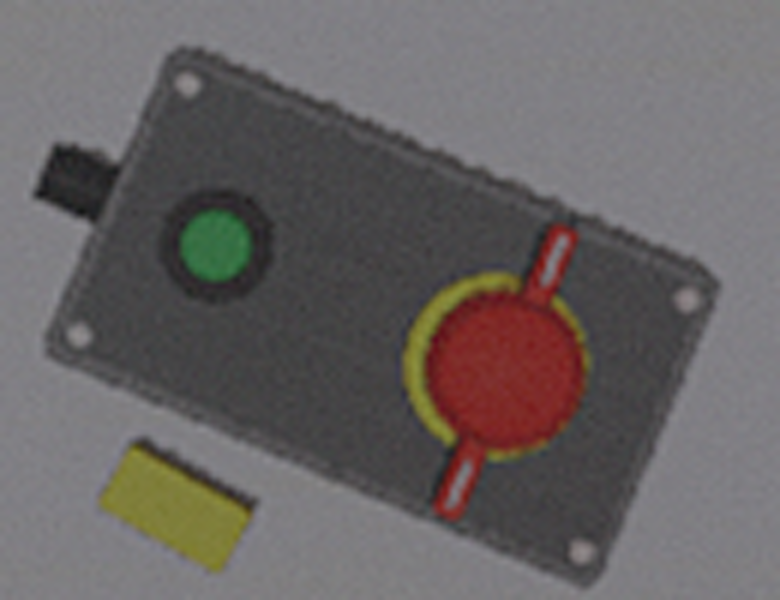

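View pics/sidec.png

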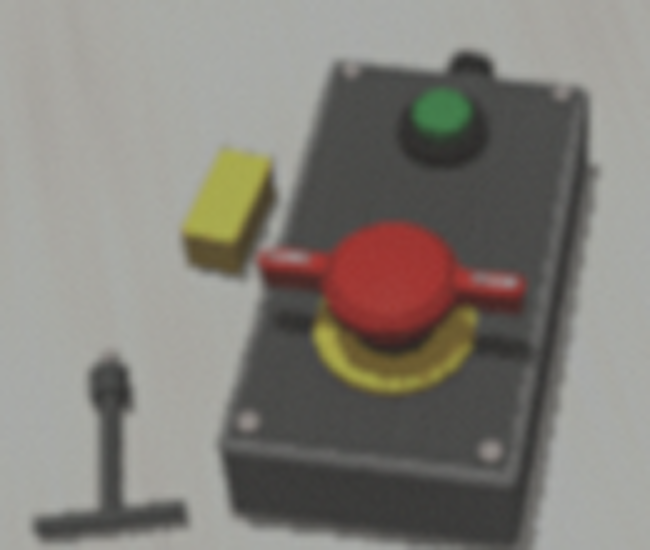

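Run:
```python
from h import *
s=cams.snapshot("top"); s2=cams.snapshot("side")
def P(a,b,z): return ground(s,200+(a+.5)/6-.5,180+(b+.5)/6-.5,z)
def Q(a,b,z): return ground(s2,140+(a+.5)/5-.5,160+(b+.5)/5-.5,z)
np.set_printoptions(precision=4,suppress=True)
sc=[P(*p,.06) for p in [(187,84),(688,299),(79,335),(583,551)]]
c=np.mean(sc,0); print("scr",sc,"centre",c)
yv=(sc[0]+sc[2]-sc[1]-sc[3]);xv=sc[0]+sc[1]-sc[2]-sc[3]
print("yaw", np.arctan2(xv[1],xv[0]),np.arctan2(-yv[0],yv[1]))
f=P(554,262,.108);n=P(459,488,.108);print("ears",f,n,"mid",(f+n)/2,"d",np.linalg.norm(f-n),"ang",np.arctan2((f-n)[1],(f-n)[0]))
sf=Q(497,280,.108);sn=Q(290,259,.108);print("side ears",sf,sn,(sf+sn)/2,np.linalg.norm(sf-sn),np.arctan2((sf-sn)[1],(sf-sn)[0]))
ss=[Q(*p,.06) for p in [(352,70),(561,92),(247,421),(490,450)]]; print("side screws mean",np.mean(ss,0))
yaw=np.arctan2((f-n)[1],(f-n)[0]); R=lambda x,y:c[:2]+np.array([np.cos(yaw)*x-np.sin(yaw)*y,np.sin(yaw)*x+np.cos(yaw)*y])
print("pred stop",R(0,-.05),"reset",R(0,.075)); 
for z in(.07,.08): print("reset",z,P(216,245,z),Q(443,110,z))
```

```text
scr [array([ 0.5969, -0.0118,  0.06  ]), array([ 0.5076, -0.2192,  0.06  ]), array([0.4933, 0.0326, 0.06  ]), array([ 0.4043, -0.1748,  0.06  ])] centre [ 0.5005 -0.0933  0.06  ]
yaw -0.4056975348016826 -0.4062028340945052
ears [ 0.5238 -0.1579  0.108 ] [ 0.4355 -0.1199  0.108 ] mid [ 0.4797 -0.1389  0.108 ] d 0.09615515042890399 ang -0.4061575892214792
side ears [ 0.5295 -0.157   0.108 ] [ 0.4408 -0.1206  0.108 ] [ 0.4851 -0.1388  0.108 ] 0.09586120442567947 -0.38974300934145983
side screws mean [ 0.5043 -0.0891  0.06  ]
pred stop [ 0.4808 -0.1392] reset [ 0.5302 -0.0244]
reset 0.07 [ 0.5304 -0.024   0.07  ] [ 0.5362 -0.0136  0.07  ]
reset 0.08 [ 0.5305 -0.0242  0.08  ] [ 0.5345 -0.0227  0.08  ]
```

Both views place the stop at about (0.482, -0.139), with station yaw -0.405. The ear spacing comes out at 96 mm against the expected 100. I'll turn the tool so that its x axis lies along station +y, and close the gripper.

>>> arm_command(plan=[0, 0, 0, 0, 0, -10, 1, 0, 0, 0, 0, 0, -10, 1, 0, 0, 0, 0, 0, -10, 1, 0, 0, 0, 0, 0, -10.5, 1, 0, 0, 0, 0, 0, 0, 1])

```text
time: 0.98
tool_pos: [0.2436, -0.4931, 0.2135]
ee_rot: [3.142, 0.0, 1.163]
wrist_force: [0.2, 0.2, 0.5]
width: 0.0472
```

```bash
cat >> h.py <<'E'
from scipy.spatial.transform import Rotation as Ro
def delta(t):
    o=robot.get_obs(); R=Ro.from_euler("xyz",o["ee_rot"]).as_matrix()
    print("pos",o["tool_pos"],"rot",o["ee_rot"],"F",o["wrist_force"],"w",o["width"],"t",o["time"])
    print("tool delta cm",100*R.T@(np.array(t)-o["tool_pos"]))
E
python3 -c "
from h import *
delta([.482,-.139,.19])"
```

```text
pos [ 0.24355979 -0.4931244   0.21345945] rot [3.14159226e+00 2.75966294e-05 1.16347148e+00] F [0.24110352 0.23662855 0.45204197] w 0.04724393952245578 t 0.975
tool delta cm [41.96111162  7.86439807  2.34479   ]
```

>>> arm_command(plan=[5.2, 0.98, 0.3, 0, 0, 0, 1, 5.2, 0.98, 0.3, 0, 0, 0, 1, 5.2, 0.98, 0.3, 0, 0, 0, 1, 5.2, 0.98, 0.3, 0, 0, 0, 1, 5.2, 0.98, 0.3, 0, 0, 0, 1, 5.2, 0.98, 0.3, 0, 0, 0, 1, 5.2, 0.98, 0.3, 0, 0, 0, 1, 5.2, 0.98, 0.3, 0, 0, 0, 1])

```text
time: 1.98
tool_pos: [0.4804, -0.1402, 0.1896]
ee_rot: [3.141, 0.0, 1.162]
wrist_force: [0.5, -0.5, 0.2]
width: 0.0005
```

>>> arm_command(plan=[0, 0, 0, 0, 0, 0, 1, 0, 0, 0, 0, 0, 0, 1])

```text
time: 2.22
tool_pos: [0.4794, -0.142, 0.1895]
ee_rot: [-3.141, 0.001, 1.164]
wrist_force: [0.1, -0.7, -0.1]
width: 0.0003
```

Run:
```python
from h import *
delta([.482,-.139,.122])
s=cams.snapshot("wrist"); cv2.imwrite("pics/w1.png",cv2.resize(s["pixels"][...,::-1],(800,600)))
crop(cams.snapshot("top"),180,140,160,120,5,"t1")
crop(cams.snapshot("side"),120,120,170,140,4,"s1")
```

```text
pos [ 0.47938686 -0.14200335  0.18945538] rot [-3.14145221e+00  8.37460842e-04  1.16435639e+00] F [ 0.08705558 -0.67229589 -0.07156259] w 0.0003308359488783776 t 2.225
tool delta cm [0.38482531 0.12223826 6.74520111]
```

View pics/w1.png

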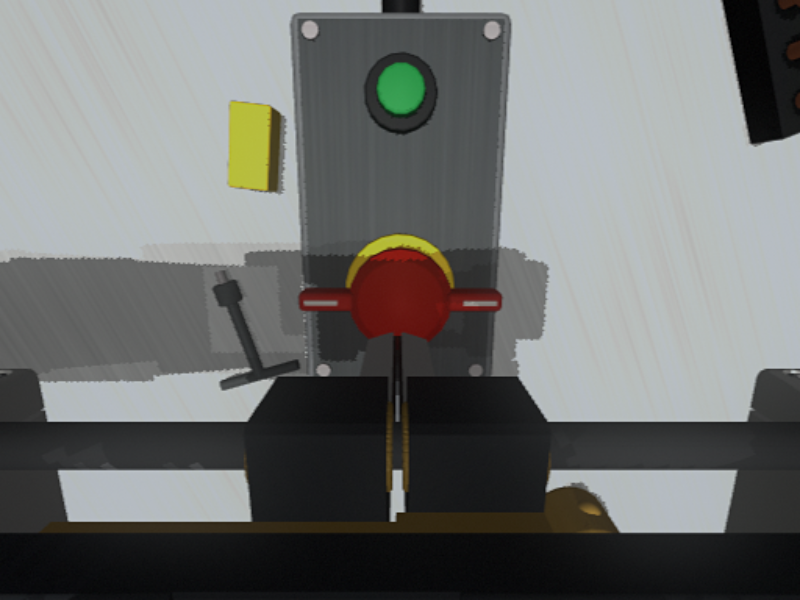

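View pics/s1.png

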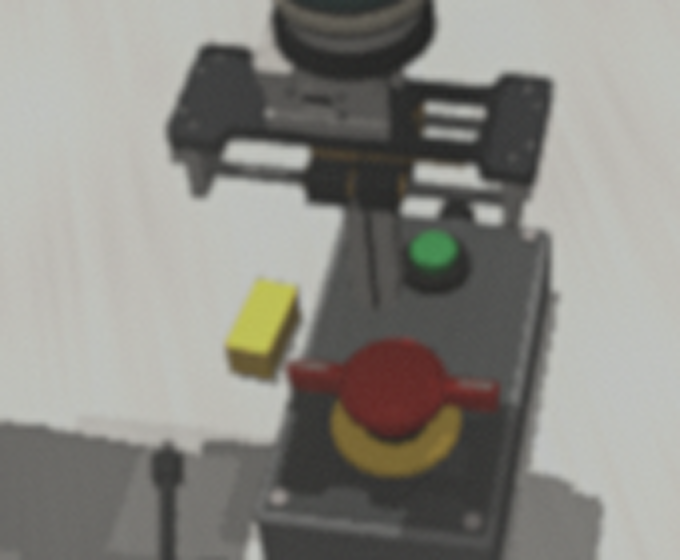

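The wrist view shows the station square to the tool. The ear stripes are at (321,303) and (480,303), the green button at (401,88), and the fingertips are just short of the dome. I'll work out positions from this view.

Run:
```python
from h import *
np.set_printoptions(precision=4,suppress=True)
o=robot.get_obs(); R=Ro.from_euler("xyz",o["ee_rot"]).as_matrix(); s=cams.snapshot("wrist"); T=s["tool_from_camera"]
def W(u,v,z):
    d=R@T[:3,:3]@ray(s,(u+.5)*.64-.5,(v+.5)*.64-.5); p=o["tool_pos"]+R@T[:3,3]
    return p+d*(z-p[2])/d[2]
a=W(321,303,.108);b=W(480,303,.108);print(a,b,(a+b)/2,np.linalg.norm(a-b),np.arctan2((b-a)[1],(b-a)[0]))
sc=[W(*q,.06) for q in [(310,31),(492,31),(323,371),(476,371)]];print(np.mean(sc,0),"sep",np.linalg.norm(sc[0]-sc[1]),np.linalg.norm(sc[0]-sc[2]))
for z in (.07,.075,.08):print(z,W(401,88,z))
```

```text
[ 0.4385 -0.121   0.108 ] [ 0.5264 -0.159   0.108 ] [ 0.4824 -0.14    0.108 ] 0.09570906936468489 -0.40835384565245053
[ 0.502  -0.0949  0.06  ] sep 0.11331018820135676 0.22662406614812772
0.07 [ 0.5335 -0.023   0.07  ]
0.075 [ 0.533 -0.024  0.075]
0.08 [ 0.5325 -0.0251  0.08  ]
```

>>> arm_command(plan=[0.3, 0.1, 3, 0, 0, 0, 1, 0, 0, 3, 0, 0, 0, 1, 0, 0, 0.6, 0, 0, 0, 1, 0, 0, 0, 0, 0, 0, 1])

```text
time: 2.92
tool_pos: [0.4816, -0.14, 0.1238]
ee_rot: [3.141, 0.0, 1.164]
wrist_force: [1.3, 1.1, 1.4]
width: 0.0003
```

>>> arm_command(plan=[0, 0, 0.3, 0, 0, 0, 1, 0, 0, 0.3, 0, 0, 0, 1, 0, 0, 0.3, 0, 0, 0, 1, 0, 0, 0, 0, 0, 0, 1])

```text
time: 3.42
tool_pos: [0.4828, -0.14, 0.1166]
ee_rot: [3.138, 0.0, 1.166]
wrist_force: [-0.5, -0.1, 6.3]
width: 0.0002
```

>>> arm_command(plan=[0, 0, 0.3, 0, 0, 0, 1, 0, 0, 0.3, 0, 0, 0, 1, 0, 0, 0, 0, 0, 0, 1])

```text
time: 3.8
tool_pos: [0.4829, -0.14, 0.1114]
ee_rot: [3.137, 0.0, 1.166]
wrist_force: [-2.5, 1.5, 8.7]
width: 0.0008
```

>>> arm_command(plan=[0, 0, 0.2, 0, 0, 0, 1, 0, 0, 0, 0, 0, 0, 1, 0, 0, -1, 0, 0, 0, 1, 0, 0, -3, 0, 0, 0, 1, 0, 0, -1.5, 0, 0, 0, 1, 0, 0, 0, 0, 0, 0, 1, 0, 0, 0, 0, 0, 0, 1])

```text
time: 4.68
tool_pos: [0.4812, -0.1391, 0.1603]
ee_rot: [-3.14, 0.0, 1.166]
wrist_force: [-0.5, -0.6, 0.0]
width: 0.0005
```

Run:
```python
from h import *
import numpy as np
yaw=-.407;M=np.array([.482,-.1395]);c,s=np.cos(yaw),np.sin(yaw)
p=M+np.array([c*-.05+.027*s, s*-.05-.027*c])
delta([p[0],p[1],.094])
crop(cams.snapshot("side"),120,120,170,140,4,"s2")
w=cams.snapshot("wrist"); cv2.imwrite("pics/w2.png",cv2.resize(w["pixels"][...,::-1],(800,600)))
```

```text
pos [ 0.48119139 -0.13911816  0.16034598] rot [-3.13984185e+00  4.62945728e-05  1.16566171e+00] F [-0.50253522 -0.56552698  0.00780742] w 0.0005493006729274014 t 4.675
tool delta cm [-2.69358303 -4.90403887  6.64331932]
```

View pics/s2.png

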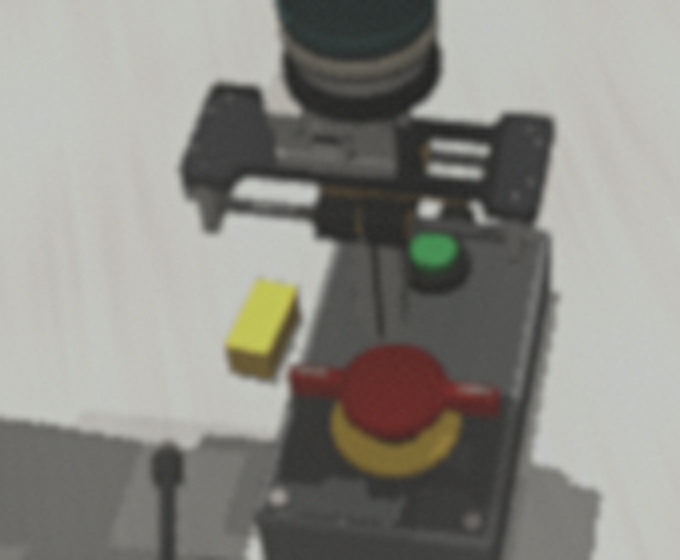

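View pics/w2.png

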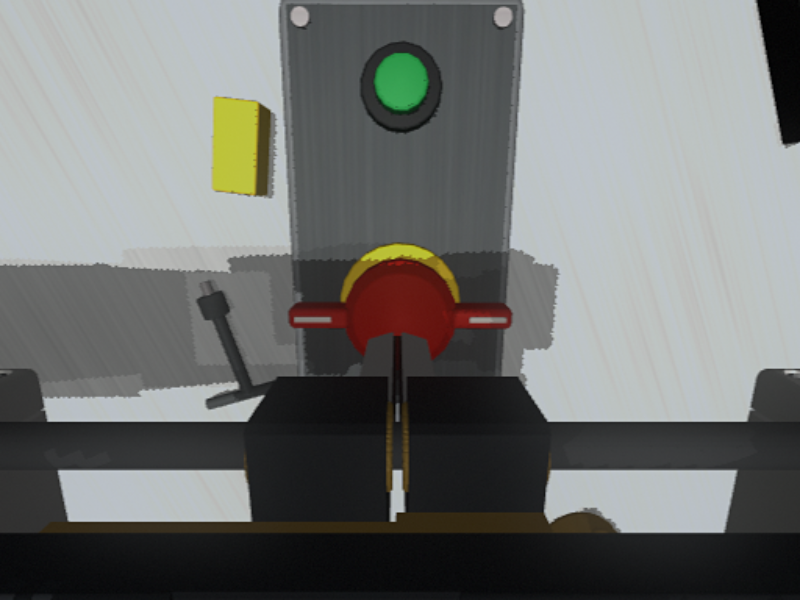

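The mushroom sits lower in the side view, with the dome edge about 5 crop pixels down and the arm clear of it. It is latched. Next I'll go beside the near ear.

>>> arm_command(plan=[-2.7, 0, 0, 0, 0, 0, 1, 0, -4.9, 0, 0, 0, 0, 1, 0, 0, 0, 0, 0, 0, 1, 0, 0, 3, 0, 0, 0, 1, 0, 0, 3, 0, 0, 0, 1, 0, 0, 0.7, 0, 0, 0, 1, 0, 0, 0, 0, 0, 0, 1])

```text
time: 5.65
tool_pos: [0.4263, -0.1449, 0.0944]
ee_rot: [-3.141, 0.0, 1.166]
wrist_force: [1.3, 0.4, 0.2]
width: 0.0005
```

Run:
```python
from h import *
delta([.482,-.1395,.094])
crop(cams.snapshot("side"),120,120,170,140,4,"s3")
w=cams.snapshot("wrist"); cv2.imwrite("pics/w3.png",cv2.resize(w["pixels"][...,::-1],(800,600)))
```

```text
pos [ 0.42631208 -0.14493637  0.0943918 ] rot [-3.14111364e+00  3.55213535e-05  1.16574212e+00] F [1.27601721 0.44177096 0.22740822] w 0.0004554448132318926 t 5.65
tool delta cm [2.6941343  4.90395916 0.03673554]
```

View pics/s3.png

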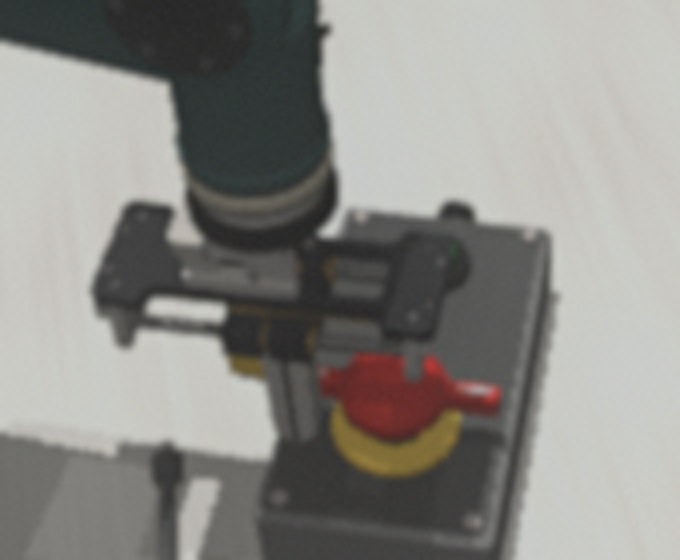

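View pics/w3.png

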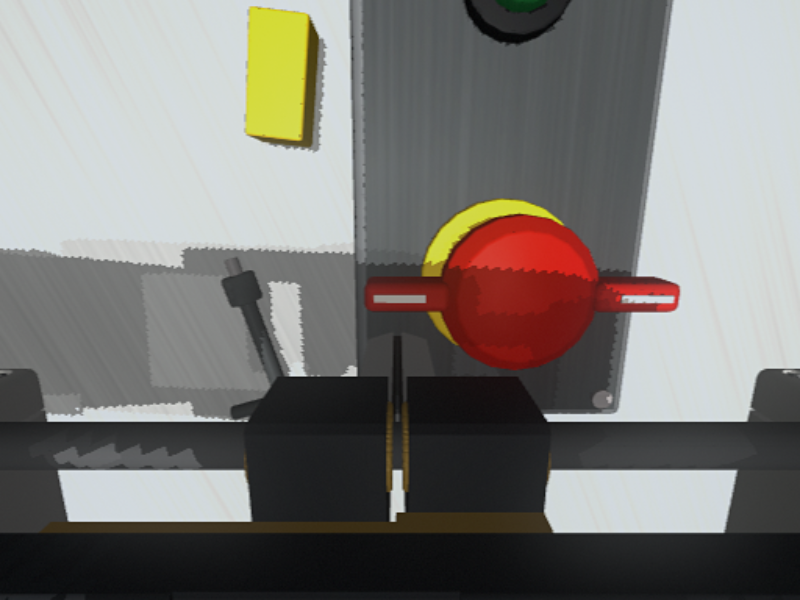

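>>> arm_command(plan=[0.7, 0, 0, 0, 0, 0, 1, 0.6, 0, 0, 0, 0, 0, 1, 0.87, -0.17, 0, 0, 0, 10, 1, 0.87, -0.17, 0, 0, 0, 10, 1, 0, 0, 0, 0, 0, 0, 1])

```text
time: 6.38
tool_pos: [0.4367, -0.1156, 0.0949]
ee_rot: [3.141, 0.0, 0.82]
wrist_force: [-0.4, -0.7, -0.4]
width: 0.0003
```

Run:
```python
from h import *
delta([.482,-.1395,.094])
crop(cams.snapshot("side"),120,120,170,140,4,"s4")
w=cams.snapshot("wrist"); cv2.imwrite("pics/w4.png",cv2.resize(w["pixels"][...,::-1],(800,600)))
```

```text
pos [ 0.43667105 -0.11555974  0.09487296] rot [3.14086177e+00 2.13195311e-05 8.19999779e-01] F [-0.39150428 -0.72413474 -0.39556484] w 0.00030131181677531585 t 6.375
tool delta cm [1.34205769 4.94739674 0.09088302]
```

View pics/w4.png

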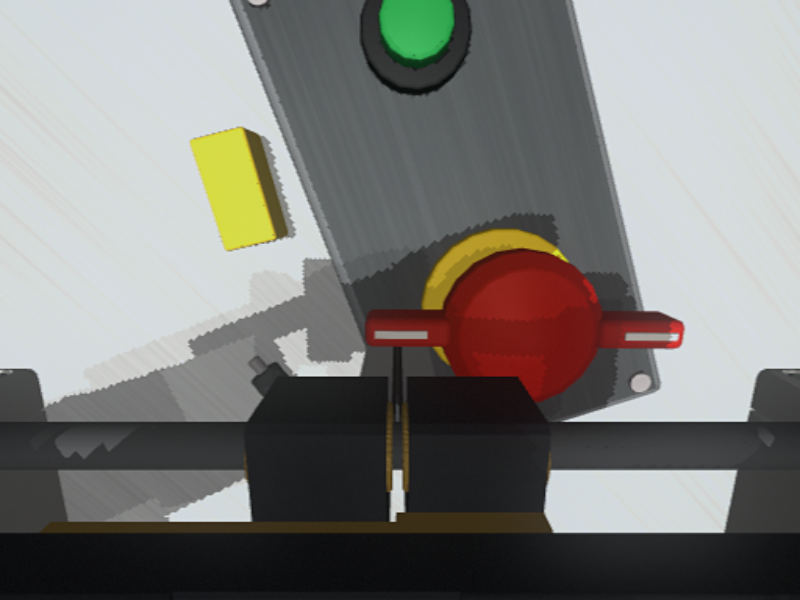

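The head turns with the finger, and the ear stays square to the tool at 20°. I'll continue to 40°.

>>> arm_command(plan=[0.87, -0.17, 0, 0, 0, 10, 1, 0.87, -0.17, 0, 0, 0, 10, 1, 0, 0, 0, 0, 0, 0, 1, 0, 0, 0, 0, 0, 0, 1])

```text
time: 6.98
tool_pos: [0.4467, -0.1021, 0.0944]
ee_rot: [-3.141, 0.0, 0.471]
wrist_force: [-0.7, 0.4, 0.4]
width: 0.0007
```

Run:
```python
from h import *
delta([.482,-.1395,.094])
crop(cams.snapshot("side"),120,120,170,140,4,"s5")
w=cams.snapshot("wrist"); cv2.imwrite("pics/w5.png",cv2.resize(w["pixels"][...,::-1],(800,600)))
```

```text
pos [ 0.44674618 -0.10213394  0.09441655] rot [-3.14142271e+00  3.82572404e-04  4.70628532e-01] F [-0.68025413  0.36880809  0.39229519] w 0.0007325336631532749 t 6.975
tool delta cm [1.44777979 4.9289542  0.04026393]
```

View pics/w5.png

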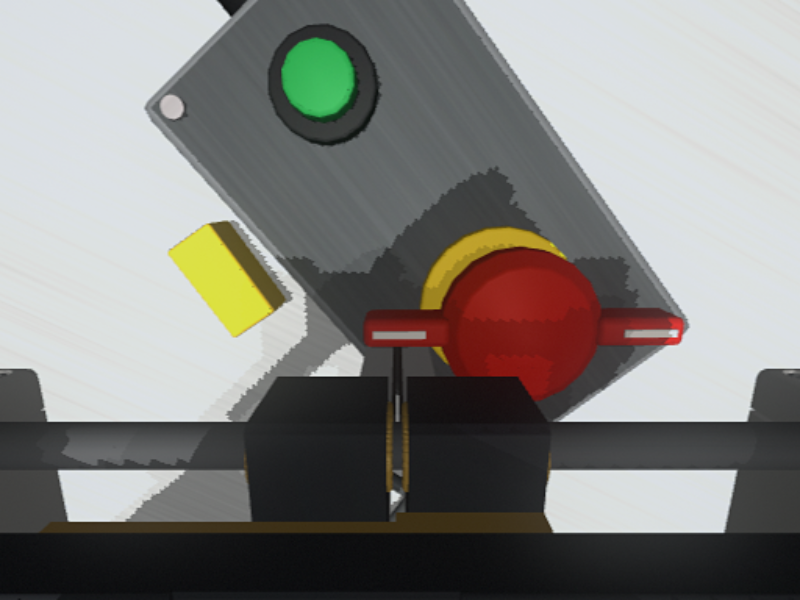

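View pics/s5.png

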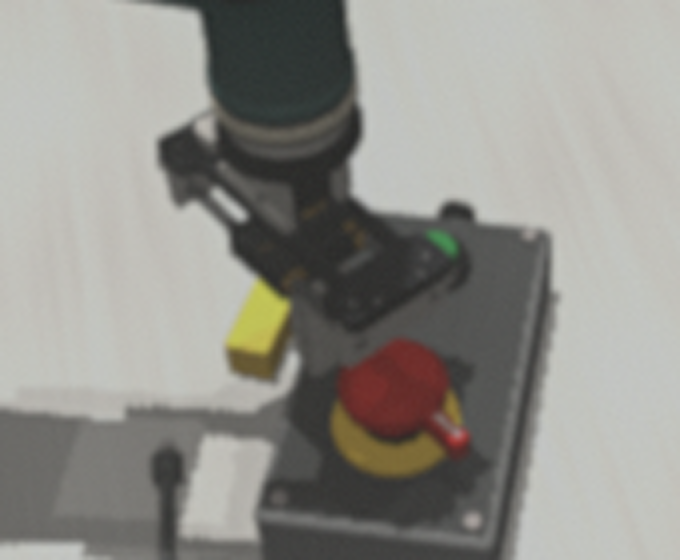

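The dome edge is back at row 340, so the button has popped up at about 0.69 rad of twist. I'll back off along the arc, then rise.

>>> arm_command(plan=[-0.83, 0.32, 0, 0, 0, -10, 1, -0.83, 0.32, 0, 0, 0, -10, 1, -0.83, 0.32, 0, 0, 0, -10, 1, -0.83, 0.32, 0, 0, 0, -10, 1, -1.2, 0, 0, 0, 0, 0, 1, 0, 0, 0, 0, 0, 0, 1, 0, 0, -3, 0, 0, 0, 1, 0, 0, -3, 0, 0, 0, 1])

```text
time: 8.07
tool_pos: [0.4261, -0.1437, 0.1548]
ee_rot: [-3.14, -0.0, 1.164]
wrist_force: [0.5, 0.2, -0.5]
width: 0.0004
```

Run:
```python
from h import *
delta([.532,-.0245,.14])
crop(cams.snapshot("side"),120,120,170,140,4,"s6")
w=cams.snapshot("wrist"); cv2.imwrite("pics/w6.png",cv2.resize(w["pixels"][...,::-1],(800,600)))
```

```text
pos [ 0.42607473 -0.14374087  0.15477452] rot [-3.14048425e+00 -3.58918596e-04  1.16403267e+00] F [ 0.50206031  0.17879783 -0.54502778] w 0.00040411477211133804 t 8.075
tool delta cm [15.14144022  5.01224596  1.47733204]
```

View pics/w6.png

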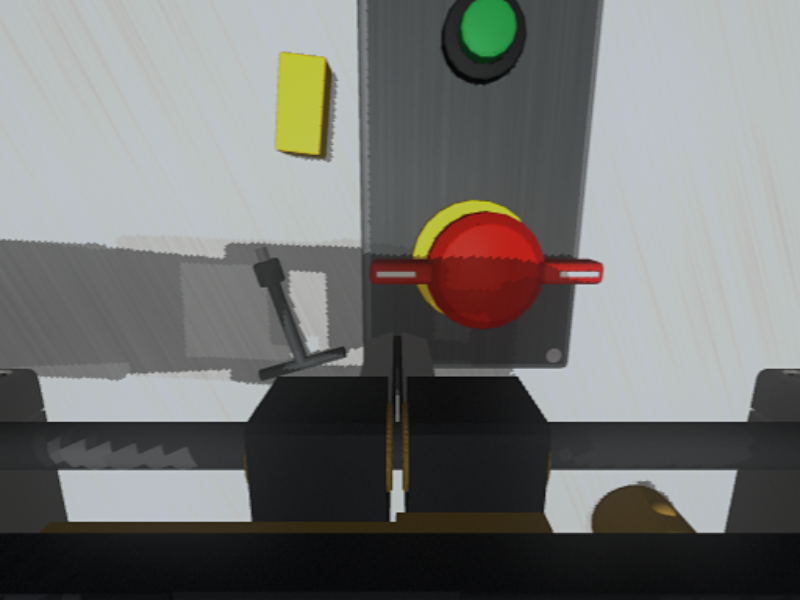

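View pics/s6.png

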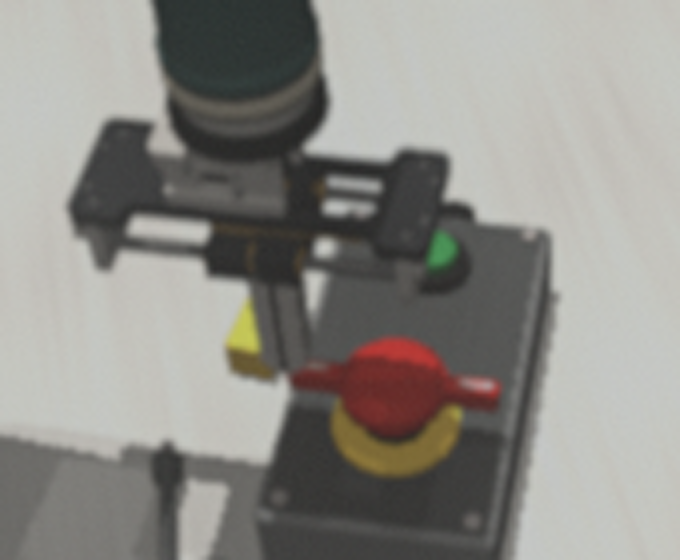

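The head is up and untwisted, with the ears level at row 272. Next I'll go over the green button.

>>> arm_command(plan=[5, 1.7, 0, 0, 0, 0, 1, 5, 1.7, 0, 0, 0, 0, 1, 5.1, 1.6, 0, 0, 0, 0, 1, 0, 0, 0, 0, 0, 0, 1, 0, 0, 3, 0, 0, 0, 1, 0, 0, 2, 0, 0, 0, 1, 0, 0, 0, 0, 0, 0, 1])

```text
time: 9.05
tool_pos: [0.5293, -0.0254, 0.1015]
ee_rot: [-3.136, 0.002, 1.164]
wrist_force: [1.2, 0.1, 0.4]
width: 0.0006
```

Run:
```python
from h import *
delta([.532,-.0245,.088])
crop(cams.snapshot("side"),140,100,110,100,6,"s7")
crop(cams.snapshot("top"),180,150,110,90,6,"t7")
```

```text
pos [ 0.52933185 -0.02539255  0.10150158] rot [-3.13583397e+00  1.92779863e-03  1.16439638e+00] F [1.17541596 0.13452263 0.39540543] w 0.0006287129244201728 t 9.05
tool delta cm [0.19006143 0.21756975 1.34856343]
```

View pics/s7.png

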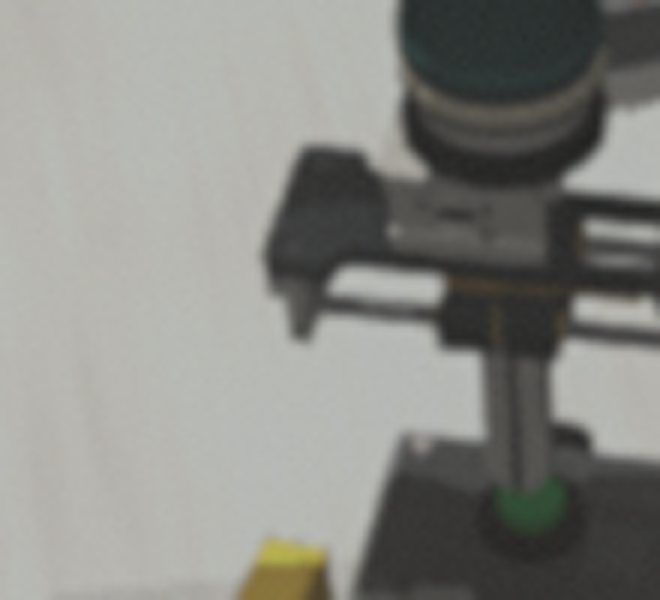

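The tips stand just above the green button, slightly left of its centre. I'll shift 2 mm and press down gradually.

>>> arm_command(plan=[0.1, 0.2, 0.7, 0, 0, 0, 1, 0, 0, 0.3, 0, 0, 0, 1, 0, 0, 0.3, 0, 0, 0, 1, 0, 0, 0, 0, 0, 0, 1])

```text
time: 9.65
tool_pos: [0.5339, -0.0248, 0.0912]
ee_rot: [-3.141, 0.0, 1.166]
wrist_force: [0.2, 0.1, -0.5]
width: 0.001
```

>>> arm_command(plan=[0, 0, 0.3, 0, 0, 0, 1, 0, 0, 0.3, 0, 0, 0, 1, 0, 0, 0, 0, 0, 0, 1])

```text
time: 10.02
tool_pos: [0.5344, -0.0249, 0.086]
ee_rot: [3.141, -0.0, 1.166]
wrist_force: [-0.7, -0.4, 4.5]
width: 0.0003
```

>>> arm_command(plan=[0, 0, 0.3, 0, 0, 0, 1, 0, 0, 0.3, 0, 0, 0, 1, 0, 0, 0, 0, 0, 0, 1])

```text
time: 10.4
tool_pos: [0.5346, -0.0249, 0.0839]
ee_rot: [3.139, -0.0, 1.166]
wrist_force: [-6.9, 0.4, 19.1]
width: 0.0007
```

Run:
```python
from h import *
crop(cams.snapshot("side"),170,140,90,80,7,"s8")
w=cams.snapshot("wrist"); cv2.imwrite("pics/w8.png",cv2.resize(w["pixels"][...,::-1],(800,600)))
```

```text
(no output)
```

View pics/s8.png

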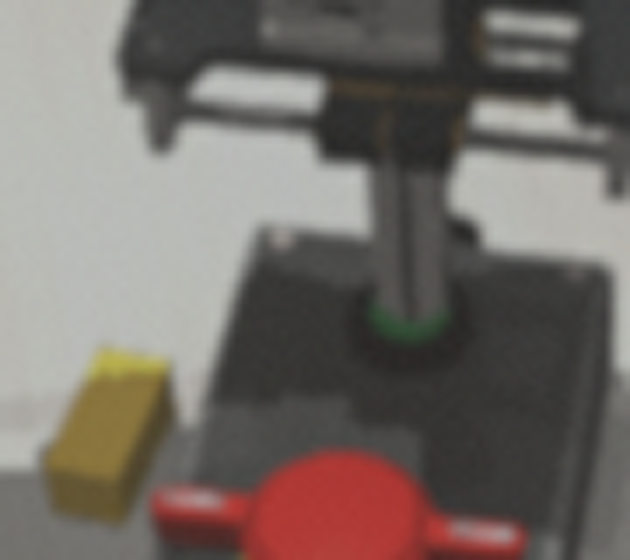

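View pics/w8.png

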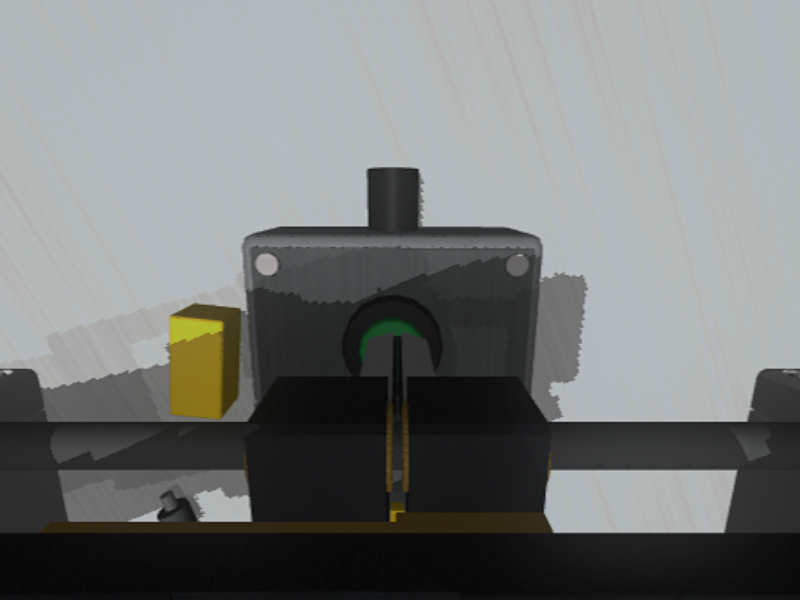

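The fingers sit about 2.4 mm to the +x side, so one may be bearing on the black ring. I'll lift, look, recentre and press again.

>>> arm_command(plan=[0, 0, -2, 0, 0, 0, 1, 0, -0.25, -1, 0, 0, 0, 1, 0, 0, 0, 0, 0, 0, 1, 0, 0, 0, 0, 0, 0, 1])

```text
time: 11.0
tool_pos: [0.5311, -0.0238, 0.1082]
ee_rot: [-3.14, 0.001, 1.166]
wrist_force: [0.0, -0.6, -0.6]
width: 0.0006
```

Run:
```python
from h import *
delta([.532,-.0245,.088])
crop(cams.snapshot("side"),170,140,90,80,7,"s9")
w=cams.snapshot("wrist"); crop(w,150,130,200,120,4,"w9")
```

```text
pos [ 0.53108028 -0.02378181  0.10821754] rot [-3.13965836e+00  6.28941853e-04  1.16568072e+00] F [ 0.01118177 -0.6116327  -0.60572119] w 0.0006051519868564686 t 11.0
tool delta cm [-0.02848554  0.11674309  2.02155069]
```

View pics/s9.png

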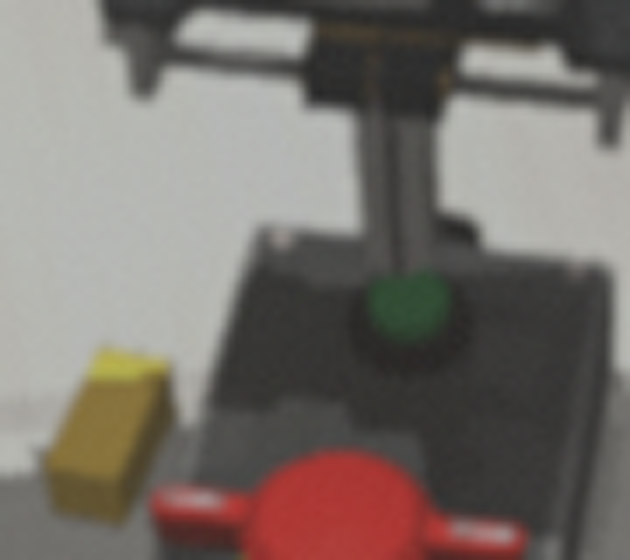

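View pics/w9.png

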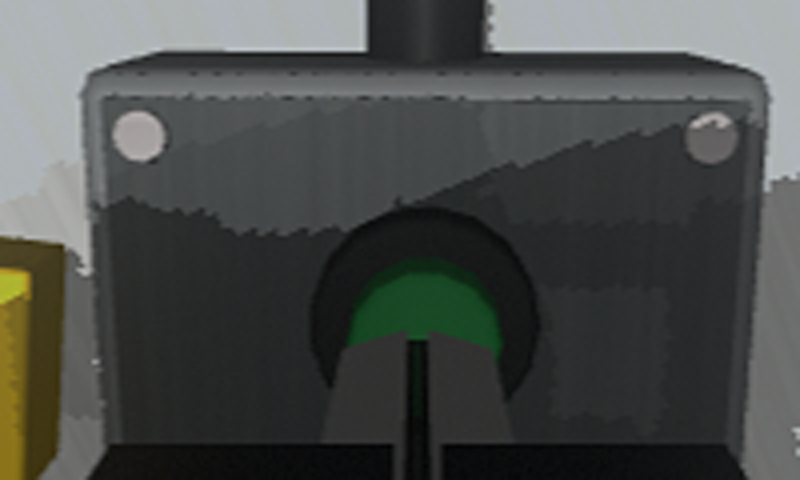

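The fingers are now centred on the green cap, which has sprung back up. I'll press again.

>>> arm_command(plan=[0, 0, 1.2, 0, 0, 0, 1, 0, 0, 0.5, 0, 0, 0, 1, 0, 0, 0.4, 0, 0, 0, 1, 0, 0, 0.3, 0, 0, 0, 1, 0, 0, 0.3, 0, 0, 0, 1, 0, 0, 0, 0, 0, 0, 1])

```text
time: 11.85
tool_pos: [0.5313, -0.0238, 0.0842]
ee_rot: [-3.141, 0.0, 1.166]
wrist_force: [-5.8, 1.1, 9.7]
width: 0.0003
```

>>> arm_command(plan=[0, 0, 0.3, 0, 0, 0, 1, 0, 0, 0, 0, 0, 0, 1])

```text
time: 12.1
tool_pos: [0.5314, -0.0238, 0.0839]
ee_rot: [3.141, 0.0, 1.166]
wrist_force: [-10.9, 0.6, 19.3]
width: 0.0008
```

Run:
```python
from h import *
crop(cams.snapshot("side"),170,140,90,80,7,"s10")
w=cams.snapshot("wrist"); crop(w,150,130,200,120,4,"w10")
```

```text
(no output)
```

View pics/s10.png

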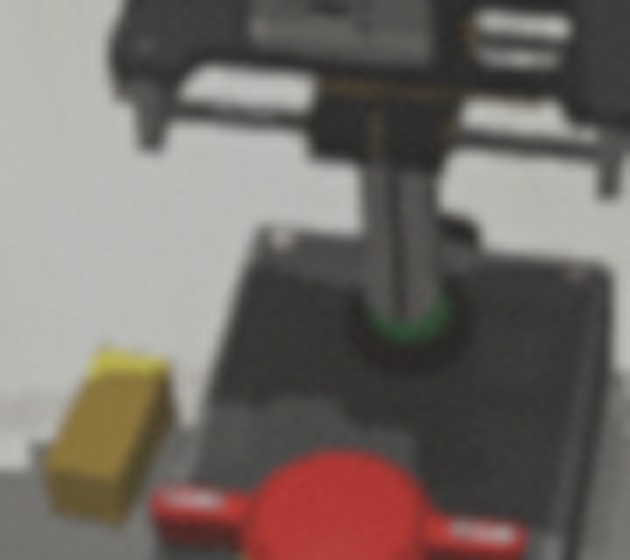

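View pics/w10.png

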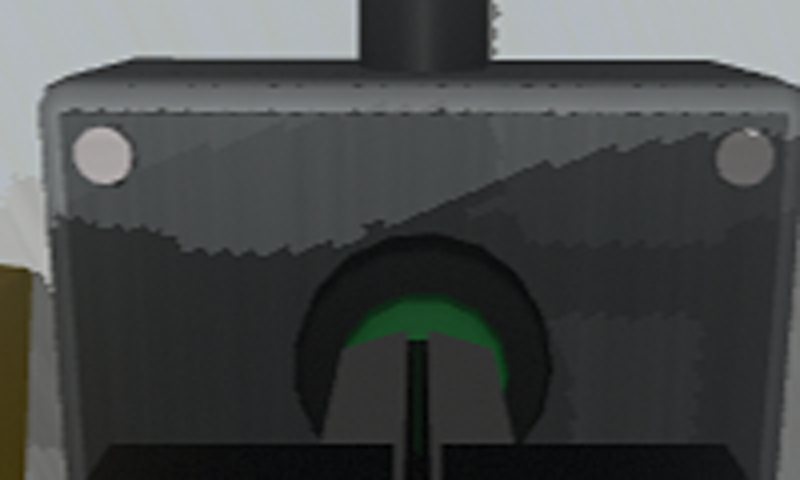

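It stops hard at the same height (0.0839) both times. To confirm the stroke, I'll lift in small steps and watch the force against height.

>>> arm_command(plan=[0, 0, -0.5, 0, 0, 0, 1, 0, 0, 0, 0, 0, 0, 1, 0, 0, 0, 0, 0, 0, 1])

```text
time: 12.58
tool_pos: [0.5324, -0.0239, 0.0847]
ee_rot: [3.14, -0.0, 1.166]
wrist_force: [-0.8, -0.1, 4.4]
width: 0.0005
```

>>> arm_command(plan=[0, 0, -0.2, 0, 0, 0, 1, 0, 0, 0, 0, 0, 0, 1, 0, 0, 0, 0, 0, 0, 1])

```text
time: 12.95
tool_pos: [0.5324, -0.0239, 0.0865]
ee_rot: [3.14, -0.0, 1.166]
wrist_force: [0.6, -0.3, 3.8]
width: 0.0004
```

>>> arm_command(plan=[0, 0, -0.2, 0, 0, 0, 1, 0, 0, 0, 0, 0, 0, 1, 0, 0, 0, 0, 0, 0, 1])

```text
time: 13.32
tool_pos: [0.5321, -0.0239, 0.0885]
ee_rot: [3.141, -0.0, 1.166]
wrist_force: [2.3, 0.7, 2.6]
width: 0.0008
```

>>> arm_command(plan=[0, 0, -0.2, 0, 0, 0, 1, 0, 0, 0, 0, 0, 0, 1, 0, 0, 0, 0, 0, 0, 1])

```text
time: 13.7
tool_pos: [0.5312, -0.0239, 0.0901]
ee_rot: [-3.14, 0.001, 1.166]
wrist_force: [0.1, 0.1, 2.1]
width: 0.0001
```

>>> arm_command(plan=[0, 0, -0.2, 0, 0, 0, 1, 0, 0, 0, 0, 0, 0, 1, 0, 0, 0, 0, 0, 0, 1])

```text
time: 14.08
tool_pos: [0.5315, -0.0238, 0.0922]
ee_rot: [-3.141, 0.0, 1.166]
wrist_force: [-0.1, -0.5, -0.2]
width: 0.0007
```

The spring force falls from about 5 N at 0.084 to contact loss near 0.090, which is the full 6 mm stroke. I'll retreat upward and check the scene.

>>> arm_command(plan=[0, 0, -4, 0, 0, 0, 1, 0, 0, -5, 0, 0, 0, 1, -3, -4, -3, 0, 0, 0, 1, 0, -5, 0, 0, 0, 0, 1, 0, -5, 0, 0, 0, 0, 1, 0, 0, 0, 0, 0, 0, 1, 0, 0, 0, 0, 0, 0, 1])

```text
time: 14.95
tool_pos: [0.3917, 0.0036, 0.2127]
ee_rot: [3.14, -0.0, 1.166]
wrist_force: [0.5, 0.5, 0.1]
width: 0.0005
```

Run:
```python
from h import *
delta([.532,-.0245,.088])
for n in ["side","top"]:
    cv2.imwrite(f"pics/{n}9.png",cv2.resize(cams.snapshot(n)["pixels"][...,::-1],(800,600),interpolation=cv2.INTER_CUBIC))
```

```text
pos [0.39168224 0.00361713 0.21268218] rot [ 3.14035199e+00 -5.90240978e-05  1.16578613e+00] F [0.47797188 0.53066552 0.06964391] w 0.000483130993573414 t 14.95
tool delta cm [ 2.94393742 13.98899648 12.48575699]
```

View pics/side9.png

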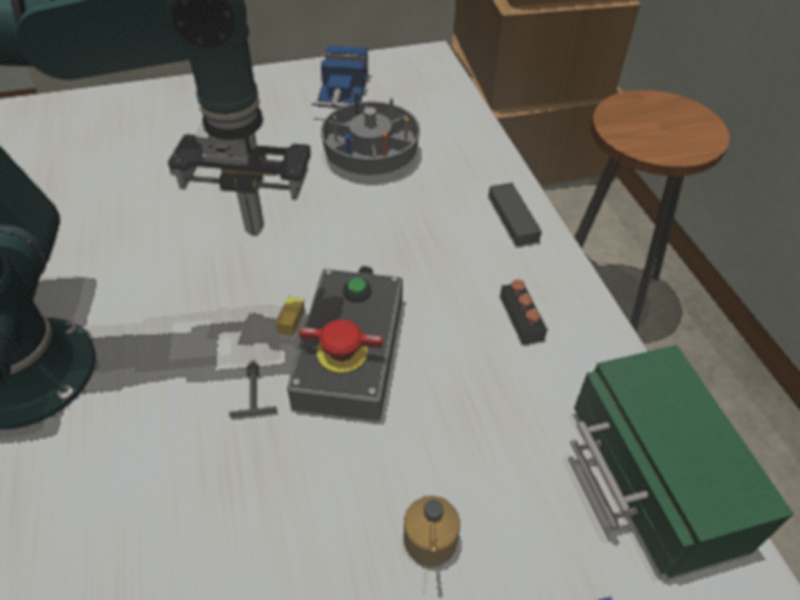

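View pics/top9.png

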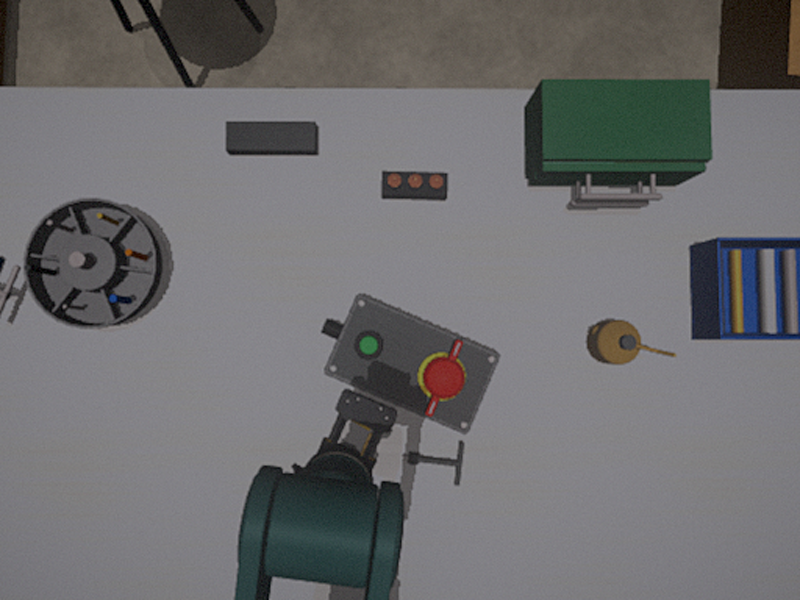

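Both views match the starting pictures: mushroom up and untwisted, green button up, every bystander in place, arm clear. I'll hand in.

```bash
python3 -c "
from bench import close_job
print(close_job())"
```

```text
the job is handed in; nothing more can be done
None
```

The emergency stop test is finished and the job is handed in, after about 15 s of the 45 s allowed. The hand-in gave no verdict.

- **Stop button:** I pressed the mushroom until it latched and lifted off. The side view showed it staying down on its own with the arm clear.
- **Release:** I pushed the near ear about 40° clockwise. The button popped back up, and after I backed off it sat untwisted.
- **Reset:** I pressed the green button to its hard stop and let it go. The first press was about 2.4 mm off-centre and may have touched the black ring, so I recentred and pressed again. While I lifted, the spring force faded from about 5 N to nothing over roughly 6 mm, which is the full stroke.
- **Last checks:** the final side and top pictures show both buttons up and the ears back at zero. Every bystander is where it started, and the arm touches nothing. The yellow depth block was hidden by the arm in the last top view, so I checked it only in the side view.
- **Disagreements:** the side camera placed the station about 4–5 mm off the other two views, and the ear spacing measured 96 mm against the 100 mm given. Neither caused trouble.

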